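# Open the packing press and draw the parcel out

## Task

The parcel in the packing press is taped: wind the handwheel up until you feel the press's rubber buffer come up firmly under the crosshead, without squeezing it hard, then back off about a quarter of a turn so that the buffer is not left squeezed. Then draw the loading tray fully out, with the parcel still lying on it, and let go; leave the tape roll, the brass weight and the stamp in front of the scale where they are.

Things in the scene. Friction and masses are not known exactly. Their poses are not given: they have to be found in the camera images.
- press: Grey bench packing press, fixed: base 140 x 312 mm, two columns, a crosshead 44 mm deep and 322 mm wide (top 163 mm up), a vertical screw with a handwheel over its middle. Origin: centre of the underside, on the worktop, straight below the screw axis. z is up; its front, where the tray comes out, faces its -x; its y runs along the crosshead.
- wheel_hub (a point): Centre of the top of the handwheel's hub, on the screw axis. The wheel is a 109 mm ring with three spokes, the ring's centre line 15 mm below this point. Counter-clockwise seen from above raises screw, wheel and platen by 10 mm a turn (1.59 mm a radian); 1.5 to 2.3 turns remain until the buffer touches the crosshead.
- wheel_handle (a point): Upright black handle on the wheel's ring, 48 mm from the screw axis: a rounded pin 21 mm thick, 41 mm high, that spins freely on its own axis, so the hand need not turn with the wheel. This point is on its axis, 24 mm above its foot (17 mm below its top), always 18.5 mm above the ring's centre line and 3.5 mm above wheel_hub.
- press_platen: Pressing plate, 116 x 246 x 10 mm, rises with the screw. Origin: centre of its flat underside. A skirt 12 mm deep round its edge boxes the parcel's top, so the parcel comes out only once the plate is over 12 mm above it. On its boss, round the screw, lies a rubber buffer ring 5.4 mm thick, which meets the crosshead when the plate is about 22 mm above the parcel.
- tray_knob (a point): Middle of the upright black knob on the tray's 84 mm wide front tongue: a mushroom 29 mm across, 68 mm high over the tray floor; this point is on its axis, 13 mm below its top and 83 mm above the worktop. With the tray home it lies 130 mm in front of the screw axis (x = -0.130 in the press's frame).
- press_tray (a joint): How far the aluminium loading tray is drawn out of the press towards the press's -x: 0 = home under the platen, 0.105 m = fully out at its stop. It slides straight, with about 3 N of friction. Tray floor 28 mm above the worktop, with a low lip 5 mm high round the parcel.
- parcel: Parcel in green film with dark tape bands, 98 x 232 x 49 mm, about 0.6 kg, loose on the tray's floor between its lips, long side along the press's y. Origin: centre of its underside.
- tape_roll: Bystander: roll of pale tape lying flat in front of the scale, 94 mm across, 25 mm high. Origin: centre of its underside.
- check_weight: Bystander: brass check weight with a knob, standing in front of the scale, 30 mm across, 40 mm high. Origin: centre of its underside.
- stamp: Bystander: rubber stamp standing upright in front of the scale, brown block 22 x 52 mm with a black knob, 78 mm high. Origin: centre of its underside.
- press_wheel: The handwheel with screw and handle. Origin: on the screw axis, 127 mm below wheel_hub; x points at the handle. Turning takes 5 N at the handle; once the buffer touches, 7 N, and 13 N more for each mm the wheel still rises (21 N a radian); 2 mm squeezes the buffer too hard. Pushing or pulling along the axis does not move the screw: a hand that does not rise with it jams.

How it is judged (in metres and radians):
On the way, in this order (a step that is already met when the one before it is completed fails the run):
1. the screw has been wound up until the buffer bears on the crosshead (squeezed at least 0.2 mm) (z of wheel_hub in the frame of press above 0.2268 m), for 0.1 s.
2. the screw has been backed off about a quarter turn (0.2 to 4 mm below where the buffer touches), the tray still home (z of wheel_hub in the frame of press between 0.2226 and 0.2264 m and value of joint press_tray below 0.02 m), for 0.3 s.
At the end, for the whole second after the job is handed in: The screw is backed off about a quarter turn (0.2 to 4 mm below the height where the buffer touches the crosshead), the tray is drawn out at least 96 of its 105 mm, and the parcel lies flat and at rest on the tray between its lips (z of wheel_hub in the frame of press between 0.2226 and 0.2264 m and value of joint press_tray above 0.096 m and x of parcel in the frame of press below -0.085 m and z of parcel in the frame of press between 0.024 and 0.033 m and angle between parcel's own z axis and vertical below 0.06 rad and linear speed of parcel below 0.02 m/s).
It fails at once if the buffer is squeezed too hard (more than 2 mm, over 30 N at the handle) (z of wheel_hub in the frame of press above 0.2286 m).
It fails at once if the parcel is dragged or crushed against the platen (more than 20 N between them) (contact force between parcel and press_platen above 20 N).
It fails at once if tape roll, brass weight or stamp is moved more than 20 mm or knocked over (distance of any of tape_roll, check_weight, stamp from where it was at the start of the episode above 0.02 m or angle between any of tape_roll, check_weight, stamp's own z axis and vertical above 0.3 rad).
It also fails if it takes over 72 s, if anything falls off the work surface, if the arm or the gripper's body presses on something with over 40 N, if the wrist force passes 120 N, or if a joint passes its speed limit or range.

## Robot

A 6-joint arm with a two-finger parallel gripper is mounted at the origin on a cart in front of the work surface, level with it; the furniture and walls round the work are solid. World frame = base frame: x ahead of the robot, y to its left, z up, the work surface at z = 0. Lengths are in m, angles in degrees, forces in N, time in s.
With the tool pointing down it reaches from about 0.4 to 0.825 m from the base axis. Payload 7 kg.
Tool frame: the origin (TCP) lies between the finger pads; the fingertips stand ctrl.nose_length ahead of it and the grasp point (between the pads) lies 2 mm behind it (ctrl.nose_length is the distance from the TCP to the fingertips, in m); z points along the fingers, y is the line along which they close (so a half turn about z gives the same grasp; the last joint's range is limited). The gripper opens to 88 mm and grips with 3 to 60 N. Pads are 19 mm wide; open, the fingers measure 130 mm over their backs; the gripper's body (78 mm by 193 mm) begins 47 mm behind the grasp point.
Start: joints at [-52.248, 20.546, 0.682, 0, -70.136, -16.507], TCP at [0.245, -0.629, 0.207] pointing down, gripper open.
Joint ranges: [-176.03, 176.03], [-82.01, 121.73], [-58.28, 71.71], [-173.87, 95.51], [-174.79, -0.11], [-173.66, 173.66]. Speed limits (degrees/s): [136.94, 136.94, 172.46, 180, 180, 180].

## Interface

Orientations are given as [roll, pitch, yaw] about the fixed x, y, z axes, in that order (R = Rz(yaw) Ry(pitch) Rx(roll)).
In Python, from plant import ctrl gives the robot as it stands.
- The arm moves only by the tool apply_moves, never from a script. Its argument "commands" is a list of rows, each a list of 3 entries, a list of its own where there are three numbers: the shift along the world's x, y, z in cm, then the turn about the world's z in rad, then the closure, from 0 (fully open) to 1 (shut). In form: [[[x, y, z], turn, jaw], ...]. A call has 1 to 20 rows; each row is the pose to reach, as a shift and turn from the pose commanded when the call began; what a row does not reach only later rows make up. A row lasts 1/12 s, in which the tool goes at most 41.7 mm and 7.16 degrees, less where a joint would pass 70% of its speed; a pose out of reach is approached as far as the arm can. A call with a gripper value outside its range is refused whole. The fingers move at their own pace and stop on an object; the grip force is fixed at half the most. Time passes only in rows, so rows that repeat a pose let the fingers close. It gives the time, the measured TCP pose, the force, the opening and the grip force at its end, in the units of the state.
- ctrl.get_obs(): the state, without advancing time (a new reading comes with each control period).
- ctrl.snapshot(name): name is "side" or "top" or "wrist"; returns a dict with "img" (480x640x3 uint8, red, green, blue), "fx", "fy", "cx", "cy" (pixels), "dist_coeffs" ([k1, k2, p1, p2, k3] as OpenCV has them; the pictures are not rectified), "T" (4x4, takes a point from camera to world coordinates). Camera axes: x right, y up, looking along -z (the intrinsics and any distortion apply to the point x, -y, -z); pixel columns grow to the right and rows downward; lengths in m; the calibration is good to about 2 mm. A picture is of the moment at which its call begins. There is no depth.
- ctrl.close_job(): hands the job in; it is judged then, once.
Trained networks look in a picture, given as the dict that the camera call returned (one of the last four; its "shot" number tells which), for a name from the list of things; names that differ only in an ending like _2 or _b are one class to them, and where a whole thing is asked for, a point or a joint stands for the part that bears it (a point fixed in the world has none). Each returns a list of dicts, best first, with "score" (0 to 1); they miss things now and then, are a little off and sometimes report something else, mostly with a low value. They report only what shows in the picture. A call takes as long as a camera call.
- ctrl.search_frame(picture, target): "at" ([column, row] in pixels, amid what is visible of it).
- ctrl.spot_point(picture, target): "at" ([column, row] in pixels: a listed point, or the origin of a listed thing).
The state is a dict: "clock": time; "joint_pos": joint angles; "qvel": joint speeds; "tau": joint torques, N m; "tool_pos": TCP position; "orientation": TCP orientation; "force": force on the tool from outside, world axes, zero at the start; "moment": the same for the moment, N m; "opening": finger opening in m; "gripper_force": force on a finger pad.
Only numpy, scipy, OpenCV 4.12 (cv2) and the standard library are available. Lean on these libraries where they do the work, as an engineer would, in place of code of your own. Each camera call takes 0.05 s, during which the arm holds its last target. There are 200 camera calls.

## Working session

There is one attempt and no reset: what is moved stays moved. The work goes in short steps, Python scripts to look and compute and a tool call to move; the robot and the scene stay as the last step left them, time stands still between calls to the robot, and variables do not carry over. Pictures are saved under pics/ and viewed, at most 10 in all, crops included, and the job is handed in when it is done.

Besides the shell and the picture viewer there is one more tool, called after ">>>" by a JSON object that holds its "method" and its "body", one argument or row to a line. apply_moves: Moves the arm, as the interface text tells. Its arguments: {"type":"object","properties":{"commands":{"type":"array"}},"required":["commands"]}

```bash
mkdir -p pics; cat > h.py <<'E'
import numpy as np, cv2
from plant import ctrl
def ray(p,uv):
    K=np.array([[p["fx"],0,p["cx"]],[0,p["fy"],p["cy"]],[0,0,1.]])
    u=cv2.undistortPoints(np.array([[uv]],float),K,np.array(p["dist_coeffs"],float))[0,0]
    T=np.array(p["T"]);d=T[:3,:3]@np.array([u[0],-u[1],-1.]);return T[:3,3],d/np.linalg.norm(d)
def atz(p,uv,z):
    o,d=ray(p,uv);return o+d*(z-o[2])/d[2]
def tri(rs):
    A=sum(np.eye(3)-np.outer(d,d) for o,d in rs);b=sum((np.eye(3)-np.outer(d,d))@o for o,d in rs)
    x=np.linalg.solve(A,b);return x,[round(float(np.linalg.norm((np.eye(3)-np.outer(d,d))@(x-o))),4) for o,d in rs]
E
python3 - <<'E'
from h import *
np.set_printoptions(precision=4,suppress=True)
P={n:ctrl.snapshot(n) for n in("side","top","wrist")}
for n in P: cv2.imwrite(f"pics/{n}0.png",P[n]["img"][:,:,::-1]); print(n,np.array(P[n]["T"])[:3,3])
for t in("wheel_hub","wheel_handle","tray_knob","press","press_wheel","tape_roll","check_weight","stamp","parcel"):
    rs=[]
    for n in P:
        r=ctrl.spot_point(P[n],t)
        if r: print(t,n,r[0]["at"],round(r[0]["score"],2)); 
        if r and r[0]["score"]>.4: rs.append(ray(P[n],r[0]["at"]))
    if len(rs)>1: print("  ",tri(rs))
print(ctrl.get_obs(),ctrl.nose_length)
E
```

```text
side [0.2119 0.7483 0.7204]
top [ 0.1685 -0.0681  1.1362]
wrist [ 0.1773 -0.655   0.3832]
wheel_hub side [331.1, 158.3] 0.9
wheel_hub top [445.9, 207.3] 0.61
   (array([ 0.5297, -0.4184,  0.207 ]), [0.0037, 0.0037])
wheel_handle side [331.0, 158.3] 0.49
wheel_handle top [429.4, 209.6] 0.67
   (array([ 0.5202, -0.3739,  0.2273]), [0.0061, 0.0061])
tray_knob side [359.6, 224.5] 0.8
tray_knob top [412.4, 275.3] 0.57
   (array([ 0.427 , -0.3406,  0.0763]), [0.0005, 0.0005])
press side [328.2, 229.6] 0.98
press top [427.3, 242.3] 0.88
   (array([ 0.528 , -0.4221, -0.0045]), [0.0002, 0.0002])
press_wheel top [431.5, 229.9] 0.87
tape_roll side [326.5, 315.1] 0.9
check_weight side [300.2, 351.0] 0.51
stamp side [294.8, 392.4] 0.64
stamp top [214.6, 316.5] 0.73
   (array([0.4269, 0.1466, 0.0029]), [0.0017, 0.0017])
parcel side [324.8, 222.8] 0.55
parcel top [215.3, 314.9] 0.25
{'clock': 1.5, 'joint_pos': array([-52.2473,  20.5451,   0.6807,   0.0003, -70.1355, -16.5068]), 'qvel': array([ 0.0639, -0.0192, -0.118 ,  0.0044,  0.066 , -0.0233]), 'tau': array([ -0.0031, -58.238 ,  29.3284,   7.0024,   0.0121,   0.    ]), 'tool_pos': array([ 0.2446, -0.6291,  0.2073]), 'orientation': array([-179.9998,   -0.0003, -158.754 ]), 'force': array([-1.2686, -0.411 ,  0.1029]), 'moment': array([ 0.0041,  0.0842, -0.0792]), 'gripper_force': 0.0, 'opening': 0.08757377719159122} 0.017
```

```bash
python3 - <<'E'
import cv2
a=cv2.imread("pics/top0.png")[120:360,300:560];b=cv2.imread("pics/side0.png")[60:300,200:460]
cv2.imwrite("pics/c0.png",cv2.resize(cv2.hconcat([a,b]),(800,370)))
E
```

```text
(no output)
```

View pics/c0.png

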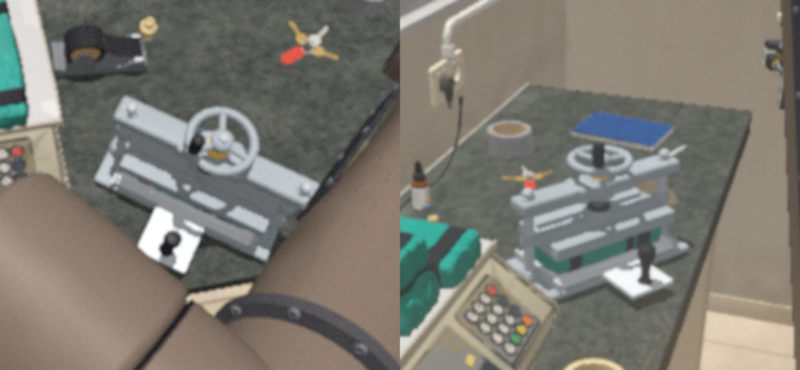

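The top view shows the wheel hub at about (444,208) and the handle at about (428,213), on the hub's +y side. The tray knob is at (411,277), and the way in above the press is clear.

>>> {"method": "apply_moves", "body": {
  "commands": [
    [[0,0,4],0.1,0],
    [[2,2,8],0.2,0],
    [[5,5,11],0.3,0],
    [[8,8,11],0.4,0],
    [[11,11,11],0.5,0],
    [[14,14,11],0.6,0],
    [[17,16.5,11],0.7,0],
    [[20,19,11],0.8,0],
    [[23,21.5,11],0.9,0],
    [[26,24,11],1.0,0],
    [[27.5,25.5,11],1.1,0],
    [[27.5,25.5,11],1.2,0],
    [[27.5,25.5,11],1.2,0],
    [[27.5,25.5,11],1.2,0],
    [[27.5,25.5,11],1.2,0]
  ]
}}

```text
clock: 2.75
tool_pos: [0.5191, -0.3746, 0.3174]
orientation: [-180.0, -0.0, -90.2]
force: [-0.3, -0.6, 0.0]
opening: 0.0875
gripper_force: 0.0
```

```bash
python3 - <<'E'
from h import *
np.set_printoptions(precision=4,suppress=True)
P={n:ctrl.snapshot(n) for n in("side","top","wrist")}
for n in P: cv2.imwrite(f"pics/{n}1.png",P[n]["img"][:,:,::-1])
Z={"wheel_hub":.2075,"wheel_handle":.211,"tray_knob":.083,"press":0}
for t in Z:
    for n in P:
        for r in ctrl.spot_point(P[n],t)[:2]: print(t,n,r["at"],round(r["score"],2),atz(P[n],r["at"],Z[t]))
o=ctrl.get_obs();print(o["tool_pos"],o["orientation"],o["force"],o["joint_pos"],o["clock"])
E
```

```text
wheel_hub side [329.0, 156.0] 0.72 [ 0.5341 -0.4271  0.2075]
wheel_hub top [443.2, 206.4] 0.64 [ 0.5367 -0.4129  0.2075]
wheel_hub wrist [304.5, 168.6] 0.77 [ 0.5325 -0.4176  0.2075]
wheel_handle side [329.2, 158.6] 0.64 [ 0.5269 -0.4035  0.211 ]
wheel_handle side [326.6, 203.7] 0.38 [ 0.4666 -0.1743  0.211 ]
wheel_handle top [428.7, 212.0] 0.45 [ 0.5278 -0.3764  0.211 ]
wheel_handle wrist [324.7, 241.1] 0.57 [ 0.5191 -0.3677  0.211 ]
tray_knob side [357.1, 225.8] 0.71 [ 0.4286 -0.321   0.083 ]
tray_knob top [412.6, 275.9] 0.81 [ 0.4244 -0.339   0.083 ]
tray_knob wrist [415.8, 234.4] 0.67 [ 0.4272 -0.3385  0.083 ]
press side [326.5, 316.0] 0.44 [ 0.4305 -0.0713  0.    ]
press top [424.4, 241.6] 0.67 [ 0.5297 -0.4137  0.    ]
press top [432.9, 231.6] 0.22 [ 0.553  -0.4431  0.    ]
[ 0.5196 -0.3741  0.3173] [-179.9986   -0.0017  -90.0019] [ 0.5013 -0.0233  0.4902] [-18.3222  14.6354   6.4163   0.0012 -81.779   18.3201] 3.5
```

View pics/wrist1.png

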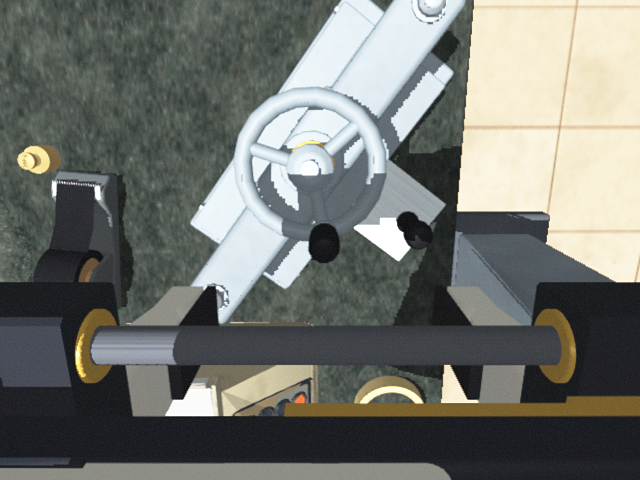

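The wrist view shows the wheel ring centred at about (310.5,163), the hub top at (310,167), the handle at (323,242) and the tray knob at (412,230).

```bash
python3 - <<'E'
from h import *
np.set_printoptions(precision=4,suppress=True)
p=ctrl.snapshot("wrist")
for n,uv,z in [("ringc",(310.5,163),.192),("ringL",(236,163),.192),("ringR",(385,163),.192),("ringT",(311,87),.192),("hubtop",(310,167),.2075),("handle",(323,242),.211),("h-lo",(323,242),.206),("boltA",(431,6),.165),("boltB",(216,297),.165),("knobtop",(418,235),.096),("knob",(412,230),.083)]: print(n,atz(p,uv,z))
print(np.array(p["T"])[:3])
E
```

```text
ringc [ 0.5298 -0.4191  0.192 ]
ringL [ 0.5826 -0.4191  0.192 ]
ringR [ 0.4771 -0.4191  0.192 ]
ringT [ 0.529  -0.4698  0.192 ]
hubtop [ 0.5297 -0.4178  0.2075]
handle [ 0.521  -0.3663  0.211 ]
h-lo [ 0.521  -0.3649  0.206 ]
boltA [ 0.445  -0.5257  0.165 ]
boltB [ 0.6114 -0.3052  0.165 ]
knobtop [ 0.4285 -0.3409  0.096 ]
knob [ 0.4319 -0.3426  0.083 ]
[[-1.     -0.0004  0.0008  0.5199]
 [ 0.0002 -0.9632 -0.269  -0.4463]
 [ 0.0009 -0.269   0.9632  0.494 ]]
```

>>> {"method": "apply_moves", "body": {
  "commands": [
    [[0.2,0.4,-3],0,0],
    [[0.2,0.4,-6],0,0],
    [[0.2,0.4,-8],0,0],
    [[0.2,0.4,-9],0,0],
    [[0.2,0.4,-9],0,0.4],
    [[0.2,0.4,-9],0,1],
    [[0.2,0.4,-9],0,1],
    [[0.2,0.4,-9],0,1],
    [[0.2,0.4,-9],0,1],
    [[0.2,0.4,-9],0,1]
  ]
}}

```text
clock: 4.38
tool_pos: [0.5219, -0.3703, 0.2282]
orientation: [-179.9, -0.0, -90.0]
force: [0.4, -0.5, 0.6]
opening: 0.0529
gripper_force: 0.0
```

```bash
python3 - <<'E'
from h import *
np.set_printoptions(precision=4,suppress=True)
p=ctrl.snapshot("side");cv2.imwrite("pics/side2.png",cv2.resize(p["img"][100:260,240:450,::-1],(735,560),interpolation=cv2.INTER_CUBIC))
o=ctrl.get_obs();print({k:o[k] for k in("clock","tool_pos","force","opening","gripper_force")})
E
```

```text
{'clock': 4.4333, 'tool_pos': array([ 0.5218, -0.3702,  0.228 ]), 'force': array([0.7808, 0.4538, 0.4504]), 'opening': 0.04912497042074687, 'gripper_force': 0.0}
```

View pics/side2.png

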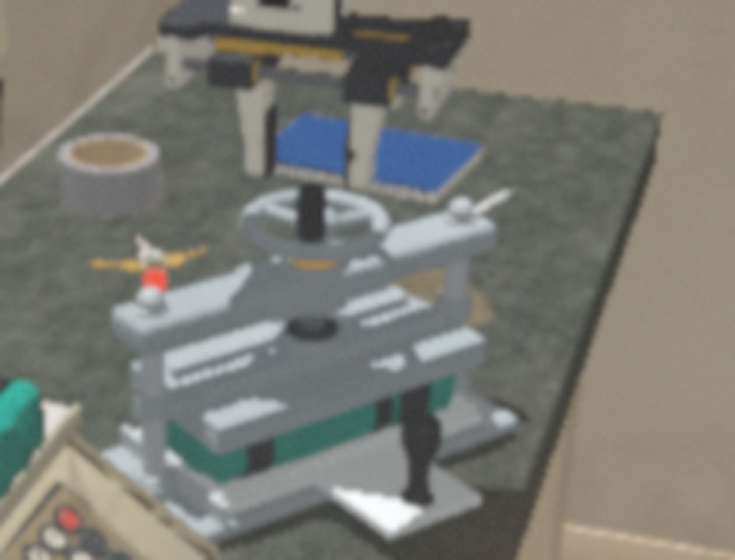

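The side view shows the fingertips at rows 175 to 187, about level with the handle top (310,187). The handle may be lower than I assumed, so I'll project known points to check.

```bash
python3 - <<'E'
from h import *
np.set_printoptions(precision=4,suppress=True)
p=ctrl.snapshot("side")
def proj(p,X):
    T=np.array(p["T"]);c=T[:3,:3].T@(np.array(X)-T[:3,3]);c=np.array([[c*[1,-1,-1]]])
    K=np.array([[p["fx"],0,p["cx"]],[0,p["fy"],p["cy"]],[0,0,1.]])
    return cv2.projectPoints(c.reshape(1,3),np.zeros(3),np.zeros(3),K,np.array(p["dist_coeffs"],float))[0].ravel()
f=lambda X:(proj(p,X)-[240,100])*3.5
t=ctrl.get_obs()["tool_pos"]
for n,X in [("tipmid",t-[0,0,.017]),("tip+",t+[.03,0,-.017]),("tip-",t+[-.03,0,-.017]),("htop",[.5215,-.37,.228]),("hfoot",[.5215,-.37,.187]),("hub",[.53,-.418,.2075]),("ringN",[.53,-.37,.192]),("bolt B",[.6114,-.3052,.165]),("boltA",[.445,-.5257,.165]),("knobtop",[.4285,-.341,.096])]: print(n,f(X))
o=ctrl.get_obs();print({k:o[k] for k in("clock","tool_pos","force","opening","gripper_force")})
E
```

```text
tipmid [306.1149 224.4876]
tip+ [264.6796 218.6281]
tip- [348.0486 230.4052]
htop [307.0764 201.4276]
hfoot [305.3323 256.1985]
hub [313.5416 201.4853]
ringN [293.8444 247.9272]
bolt B [152.5445 304.6583]
boltA [457.828  215.3145]
knobtop [417.7329 410.5563]
{'clock': 4.4833, 'tool_pos': array([ 0.5217, -0.3702,  0.2278]), 'force': array([-1.0012, -0.7592, -0.2643]), 'opening': 0.04516856430887819, 'gripper_force': 0.0}
```

```bash
python3 - <<'E'
from h import *
p=ctrl.snapshot("side");w=ctrl.snapshot("wrist")
a=cv2.resize(p["img"][100:250,260:400,::-1],(420,450),interpolation=cv2.INTER_CUBIC)
b=cv2.resize(w["img"][:,100:500,::-1],(375,450))
cv2.imwrite("pics/c3.png",cv2.hconcat([a,b]))
o=ctrl.get_obs();print({k:o[k] for k in("clock","tool_pos","force","opening","gripper_force")})
E
```

```text
{'clock': 4.5833, 'tool_pos': array([ 0.52161025, -0.37012204,  0.22747941]), 'force': array([-0.87683858,  0.12984851, -0.65701278]), 'opening': 0.03740953561872165, 'gripper_force': 0.0}
```

View pics/c3.png

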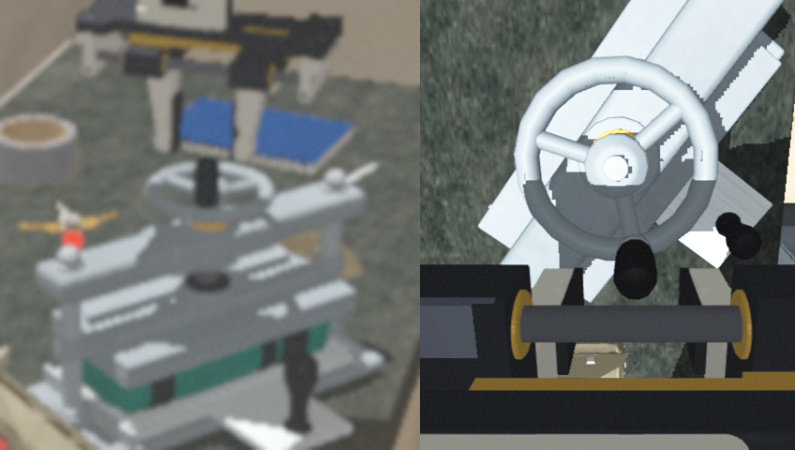

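The wrist view shows the handle centred between the pads at column 636. In both views the tips look higher than computed, so I'll close and see whether the jaws stop at 21 mm.

>>> {"method": "apply_moves", "body": {
  "commands": [
    [[0,0,0],0,1],
    [[0,0,0],0,1],
    [[0,0,0],0,1],
    [[0,0,0],0,1],
    [[0,0,0],0,1],
    [[0,0,0],0,1]
  ]
}}

```text
clock: 5.08
tool_pos: [0.5216, -0.3701, 0.2272]
orientation: [180.0, 0.0, -90.0]
force: [0.5, 0.6, -0.2]
opening: 0.0015
gripper_force: 0.0
```

```bash
python3 - <<'E'
from h import *
p=ctrl.snapshot("side");w=ctrl.snapshot("wrist")
a=cv2.resize(p["img"][110:200,285:375,::-1],(450,450),interpolation=cv2.INTER_CUBIC)
b=cv2.resize(w["img"][140:420,220:420,::-1],(321,450),interpolation=cv2.INTER_CUBIC)
cv2.imwrite("pics/c4.png",cv2.hconcat([a,b]))
def proj(p,X):
    T=np.array(p["T"]);c=T[:3,:3].T@(np.array(X)-T[:3,3]);c=c*[1,-1,-1]
    K=np.array([[p["fx"],0,p["cx"]],[0,p["fy"],p["cy"]],[0,0,1.]])
    return cv2.projectPoints(c.reshape(1,3),np.zeros(3),np.zeros(3),K,np.array(p["dist_coeffs"],float))[0].ravel()
t=ctrl.get_obs()["tool_pos"];print(t)
for d in(.02,0,-.017,-.03): print(d,"side",(proj(p,t+[0,0,d])-[285,110])*5,"wrist",(proj(w,t+[0,0,d])-[220,140])*1.607+[450,0])
E
```

```text
[ 0.52155366 -0.37012606  0.22722445]
0.02 side [214.84695971 199.98465661] wrist [619.26737636 270.43552758]
0 side [213.59855227 239.14654761] wrist [619.13878394 240.2236693 ]
-0.017 side [212.55528244 271.90110045] wrist [619.04836681 218.98126595]
-0.03 side [211.76829418 296.62619565] wrist [618.98835822 204.88318031]
```

View pics/c4.png

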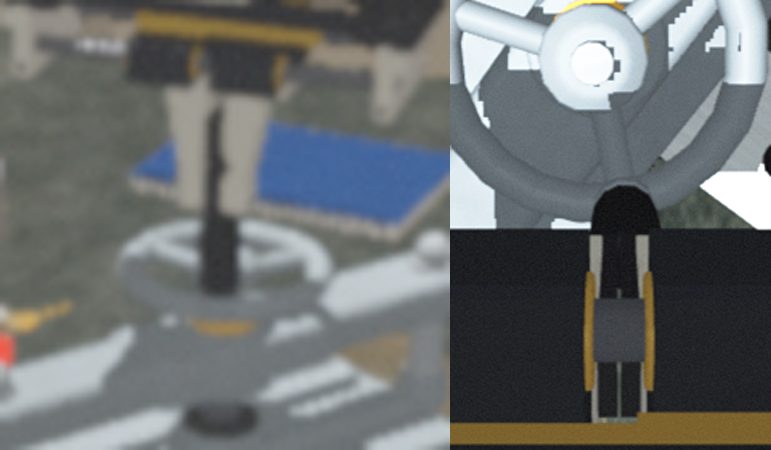

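The closed tips, at about row 212 in the side view, sit just above the handle top at about row 220. I'll open and go 22 mm lower.

>>> {"method": "apply_moves", "body": {
  "commands": [
    [[0,0.2,0],0,0.4],
    [[0,0.2,0],0,0.4],
    [[0,0.2,0],0,0.4],
    [[0,0.2,0],0,0.4],
    [[0,0.2,0],0,0.4],
    [[0,0.2,0],0,0.4],
    [[0,0.2,-1],0,0.4],
    [[0,0.2,-2.2],0,0.4],
    [[0,0.2,-2.2],0,1],
    [[0,0.2,-2.2],0,1],
    [[0,0.2,-2.2],0,1],
    [[0,0.2,-2.2],0,1],
    [[0,0.2,-2.2],0,1],
    [[0,0.2,-2.2],0,1],
    [[0,0.2,-2.2],0,1],
    [[0,0.2,-2.2],0,1],
    [[0,0.2,-2.2],0,1],
    [[0,0.2,-2.2],0,1]
  ]
}}

```text
clock: 6.68
tool_pos: [0.5211, -0.3681, 0.2055]
orientation: [180.0, -0.0, -90.0]
force: [-4.2, 1.1, 3.7]
opening: 0.0194
gripper_force: 30.0
```

>>> {"method": "apply_moves", "body": {
  "commands": [
    [[0,0,0],0,0.6],
    [[0,0,0],0,0.6],
    [[0,0,-0.3],0,0.6],
    [[0,0,-0.6],0,0.6],
    [[0,0,-0.6],0,1],
    [[0,0,-0.6],0,1],
    [[0,0,-0.6],0,1],
    [[0,0,-0.6],0,1],
    [[0,0,-0.6],0,1]
  ]
}}

```text
clock: 7.43
tool_pos: [0.521, -0.3681, 0.199]
orientation: [179.9, 0.0, -90.0]
force: [-2.4, 0.2, -1.1]
opening: 0.0201
gripper_force: 30.0
```

```bash
python3 - <<'E'
from h import *
o=ctrl.get_obs();print({k:o[k] for k in("clock","tool_pos","force","opening","gripper_force")})
p=ctrl.snapshot("side");w=ctrl.snapshot("wrist")
a=cv2.resize(p["img"][110:200,285:375,::-1],(450,450),interpolation=cv2.INTER_CUBIC)
b=cv2.resize(w["img"][140:420,220:420,::-1],(321,450),interpolation=cv2.INTER_CUBIC)
cv2.imwrite("pics/c5.png",cv2.hconcat([a,b]))
E
```

```text
{'clock': 7.4333, 'tool_pos': array([ 0.52101973, -0.36805099,  0.1990237 ]), 'force': array([-2.42987501,  0.15361157, -1.08978356]), 'opening': 0.020105595121056176, 'gripper_force': 29.99989569245372}
```

View pics/c5.png

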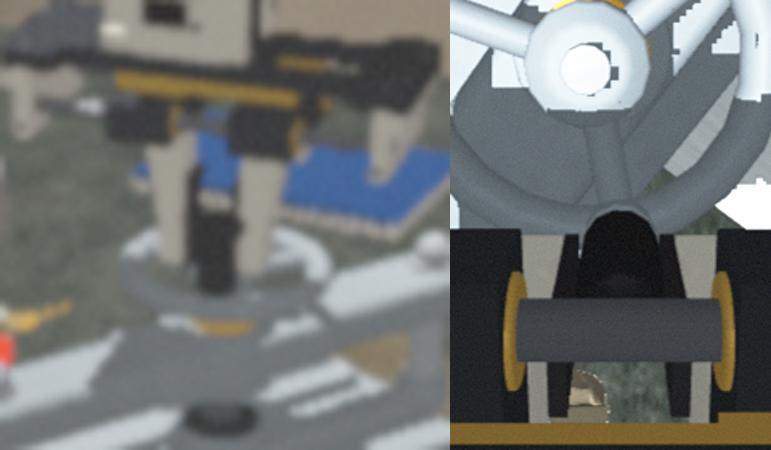

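The grasp is good: the handle is between the pads, with the tips at about row 270, just above the ring. I'll regrip 4 mm higher to clear the hub and print the arc shifts.

>>> {"method": "apply_moves", "body": {
  "commands": [
    [[0,0,0],0,0.65],
    [[0,0,0],0,0.65],
    [[0,0,0.4],0,0.65],
    [[0,0,0.4],0,1],
    [[0,0,0.4],0,1],
    [[0,0,0.4],0,1],
    [[0,0,0.4],0,1]
  ]
}}

```text
clock: 8.12
tool_pos: [0.5214, -0.3682, 0.2038]
orientation: [-180.0, -0.0, -90.0]
force: [-2.1, 1.4, 3.8]
opening: 0.0196
gripper_force: 30.0
```

```bash
cat > arc.py <<'E'
import sys,numpy as np
from plant import ctrl
a0,step,n=map(float,sys.argv[1:4])
o=ctrl.get_obs();print(round(o["clock"],2),o["tool_pos"].round(4),o["force"].round(1),round(o["opening"],4))
r=lambda a:4.8*np.array([np.cos(np.radians(a)),np.sin(np.radians(a))])
print([[[*map(float,(r(a0+step*k)-r(a0)).round(2)),round(step*k/360,2)],0,1] for k in range(1,int(n)+1)])
E
python3 arc.py 100 9 20
```

```text
8.12 [ 0.5214 -0.3682  0.2038] [-2.1  1.4  3.8] 0.0196
[[[-0.73, -0.19, 0.03], 0, 1], [[-1.42, -0.49, 0.05], 0, 1], [[-2.06, -0.89, 0.07], 0, 1], [[-2.62, -1.39, 0.1], 0, 1], [[-3.1, -1.97, 0.12], 0, 1], [[-3.48, -2.62, 0.15], 0, 1], [[-3.76, -3.32, 0.17], 0, 1], [[-3.92, -4.06, 0.2], 0, 1], [[-3.97, -4.81, 0.23], 0, 1], [[-3.89, -5.56, 0.25], 0, 1], [[-3.7, -6.29, 0.28], 0, 1], [[-3.4, -6.98, 0.3], 0, 1], [[-3.0, -7.62, 0.33], 0, 1], [[-2.5, -8.18, 0.35], 0, 1], [[-1.92, -8.66, 0.38], 0, 1], [[-1.27, -9.04, 0.4], 0, 1], [[-0.57, -9.32, 0.42], 0, 1], [[0.17, -9.48, 0.45], 0, 1], [[0.92, -9.53, 0.47], 0, 1], [[1.67, -9.45, 0.5], 0, 1]]
```

>>> {"method": "apply_moves", "body": {
  "commands": [
    [[-0.73,-0.19,0.03],0,1],
    [[-1.42,-0.49,0.05],0,1],
    [[-2.06,-0.89,0.07],0,1],
    [[-2.62,-1.39,0.1],0,1],
    [[-3.1,-1.97,0.12],0,1],
    [[-3.48,-2.62,0.15],0,1],
    [[-3.76,-3.32,0.17],0,1],
    [[-3.92,-4.06,0.2],0,1],
    [[-3.97,-4.81,0.23],0,1],
    [[-3.89,-5.56,0.25],0,1],
    [[-3.89,-5.56,0.25],0,1],
    [[-3.89,-5.56,0.25],0,1]
  ]
}}

```text
clock: 9.12
tool_pos: [0.4823, -0.424, 0.2063]
orientation: [-180.0, -0.0, -90.0]
force: [-1.6, 1.2, 4.8]
opening: 0.0196
gripper_force: 30.0
```

```bash
python3 - <<'E'
from h import *
o=ctrl.get_obs();print(o["tool_pos"]-[.5214,-.3682,.2038],o["force"],o["moment"],o["opening"])
w=ctrl.snapshot("wrist");cv2.imwrite("pics/w6.png",w["img"][:,:,::-1])
E
```

```text
[-0.03905405 -0.05582612  0.00250156] [-1.56432181  1.18524719  4.84049357] [0.57213324 1.04725542 0.06770101] 0.019565064948561018
```

View pics/w6.png

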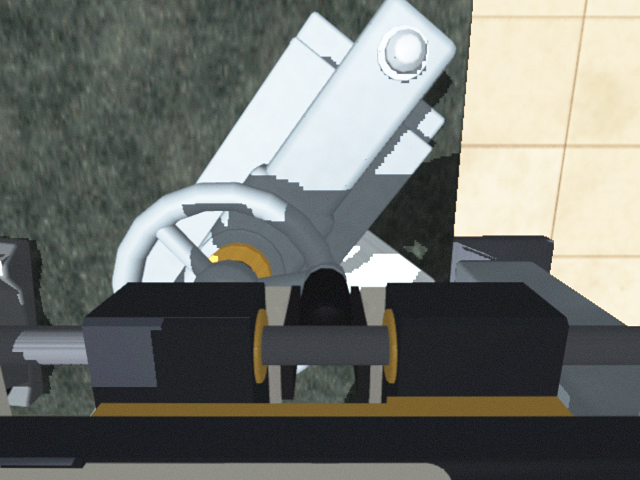

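The wrist view shows the handle at (325,295), still between the pads. The wheel has turned a quarter turn, and the forces are low.

```bash
python3 arc.py 190 10 20; python3 arc.py 30 10 20|tail -1
```

```text
9.17 [ 0.4823 -0.424   0.2063] [-2.4  1.   4.1] 0.0198
[[[0.22, -0.81, 0.03], 0, 1], [[0.57, -1.57, 0.06], 0, 1], [[1.05, -2.25, 0.08], 0, 1], [[1.64, -2.84, 0.11], 0, 1], [[2.33, -3.32, 0.14], 0, 1], [[3.09, -3.68, 0.17], 0, 1], [[3.89, -3.89, 0.19], 0, 1], [[4.73, -3.97, 0.22], 0, 1], [[5.56, -3.89, 0.25], 0, 1], [[6.37, -3.68, 0.28], 0, 1], [[7.13, -3.32, 0.31], 0, 1], [[7.81, -2.84, 0.33], 0, 1], [[8.4, -2.25, 0.36], 0, 1], [[8.88, -1.57, 0.39], 0, 1], [[9.24, -0.81, 0.42], 0, 1], [[9.45, 0.0, 0.44], 0, 1], [[9.53, 0.83, 0.47], 0, 1], [[9.45, 1.67, 0.5], 0, 1], [[9.24, 2.48, 0.53], 0, 1], [[8.88, 3.23, 0.56], 0, 1]]
[[[-0.48, 0.69, 0.03], 0, 1], [[-1.07, 1.28, 0.06], 0, 1], [[-1.76, 1.76, 0.08], 0, 1], [[-2.52, 2.11, 0.11], 0, 1], [[-3.32, 2.33, 0.14], 0, 1], [[-4.16, 2.4, 0.17], 0, 1], [[-4.99, 2.33, 0.19], 0, 1], [[-5.8, 2.11, 0.22], 0, 1], [[-6.56, 1.76, 0.25], 0, 1], [[-7.24, 1.28, 0.28], 0, 1], [[-7.83, 0.69, 0.31], 0, 1], [[-8.31, 0.0, 0.33], 0, 1], [[-8.67, -0.76, 0.36], 0, 1], [[-8.88, -1.57, 0.39], 0, 1], [[-8.96, -2.4, 0.42], 0, 1], [[-8.88, -3.23, 0.44], 0, 1], [[-8.67, -4.04, 0.47], 0, 1], [[-8.31, -4.8, 0.5], 0, 1], [[-7.83, -5.49, 0.53], 0, 1], [[-7.24, -6.08, 0.56], 0, 1]]
```

>>> {"method": "apply_moves", "body": {
  "commands": [
    [[0.22,-0.81,0.03],0,1],
    [[0.57,-1.57,0.06],0,1],
    [[1.05,-2.25,0.08],0,1],
    [[1.64,-2.84,0.11],0,1],
    [[2.33,-3.32,0.14],0,1],
    [[3.09,-3.68,0.17],0,1],
    [[3.89,-3.89,0.19],0,1],
    [[4.73,-3.97,0.22],0,1],
    [[5.56,-3.89,0.25],0,1],
    [[6.37,-3.68,0.28],0,1],
    [[7.13,-3.32,0.31],0,1],
    [[7.81,-2.84,0.33],0,1],
    [[8.4,-2.25,0.36],0,1],
    [[8.88,-1.57,0.39],0,1],
    [[9.24,-0.81,0.42],0,1],
    [[9.45,0.0,0.44],0,1],
    [[9.53,0.83,0.47],0,1],
    [[9.45,1.67,0.5],0,1],
    [[9.24,2.48,0.53],0,1],
    [[8.88,3.23,0.56],0,1]
  ]
}}

```text
clock: 10.83
tool_pos: [0.5721, -0.3929, 0.2119]
orientation: [-179.9, -0.2, -90.0]
force: [0.9, -6.7, -0.6]
opening: 0.0197
gripper_force: 30.0
```

>>> {"method": "apply_moves", "body": {
  "commands": [
    [[-0.48,0.69,0.03],0,1],
    [[-1.07,1.28,0.06],0,1],
    [[-1.76,1.76,0.08],0,1],
    [[-2.52,2.11,0.11],0,1],
    [[-3.32,2.33,0.14],0,1],
    [[-4.16,2.4,0.17],0,1],
    [[-4.99,2.33,0.19],0,1],
    [[-5.8,2.11,0.22],0,1],
    [[-6.56,1.76,0.25],0,1],
    [[-7.24,1.28,0.28],0,1],
    [[-7.83,0.69,0.31],0,1],
    [[-8.31,0.0,0.33],0,1],
    [[-8.67,-0.76,0.36],0,1],
    [[-8.88,-1.57,0.39],0,1],
    [[-8.96,-2.4,0.42],0,1],
    [[-8.88,-3.23,0.44],0,1],
    [[-8.67,-4.04,0.47],0,1],
    [[-8.31,-4.8,0.5],0,1],
    [[-7.83,-5.49,0.53],0,1],
    [[-7.24,-6.08,0.56],0,1]
  ]
}}

```text
clock: 12.5
tool_pos: [0.4979, -0.452, 0.2173]
orientation: [179.9, 0.1, -90.0]
force: [-4.5, 3.8, 5.7]
opening: 0.0196
gripper_force: 30.0
```

```bash
python3 arc.py 230 7.5 20; python3 -c "
from plant import ctrl
p=ctrl.snapshot('side')
for t in('wheel_handle','wheel_hub'):print(ctrl.spot_point(p,t)[:1])"
```

```text
12.5 [ 0.4979 -0.452   0.2173] [-4.5  3.8  5.7] 0.0196
[[[0.51, -0.37, 0.02], 0, 1], [[1.06, -0.67, 0.04], 0, 1], [[1.64, -0.9, 0.06], 0, 1], [[2.25, -1.05, 0.08], 0, 1], [[2.88, -1.12, 0.1], 0, 1], [[3.5, -1.1, 0.12], 0, 1], [[4.12, -1.01, 0.15], 0, 1], [[4.73, -0.83, 0.17], 0, 1], [[5.3, -0.58, 0.19], 0, 1], [[5.84, -0.25, 0.21], 0, 1], [[6.33, 0.14, 0.23], 0, 1], [[6.76, 0.59, 0.25], 0, 1], [[7.13, 1.1, 0.27], 0, 1], [[7.44, 1.65, 0.29], 0, 1], [[7.66, 2.23, 0.31], 0, 1], [[7.81, 2.84, 0.33], 0, 1], [[7.88, 3.47, 0.35], 0, 1], [[7.87, 4.1, 0.38], 0, 1], [[7.77, 4.72, 0.4], 0, 1], [[7.6, 5.32, 0.42], 0, 1]]
[{'at': [346.5, 144.9], 'score': 0.61}]
[{'at': [328.5, 155.4], 'score': 0.8}]
```

```bash
for a in 230 280 320 0 40 80 120; do python3 arc.py $a 5 10|tail -1;done
```

```text
[[[0.33, -0.25, 0.01], 0, 1], [[0.69, -0.48, 0.03], 0, 1], [[1.06, -0.67, 0.04], 0, 1], [[1.44, -0.83, 0.06], 0, 1], [[1.84, -0.96, 0.07], 0, 1], [[2.25, -1.05, 0.08], 0, 1], [[2.67, -1.1, 0.1], 0, 1], [[3.09, -1.12, 0.11], 0, 1], [[3.5, -1.1, 0.12], 0, 1], [[3.92, -1.05, 0.14], 0, 1]]
[[[0.41, 0.09, 0.01], 0, 1], [[0.81, 0.22, 0.03], 0, 1], [[1.2, 0.38, 0.04], 0, 1], [[1.57, 0.57, 0.06], 0, 1], [[1.92, 0.8, 0.07], 0, 1], [[2.25, 1.05, 0.08], 0, 1], [[2.56, 1.33, 0.1], 0, 1], [[2.84, 1.64, 0.11], 0, 1], [[3.1, 1.97, 0.12], 0, 1], [[3.32, 2.33, 0.14], 0, 1]]
[[[0.25, 0.33, 0.01], 0, 1], [[0.48, 0.69, 0.03], 0, 1], [[0.67, 1.06, 0.04], 0, 1], [[0.83, 1.44, 0.06], 0, 1], [[0.96, 1.84, 0.07], 0, 1], [[1.05, 2.25, 0.08], 0, 1], [[1.1, 2.67, 0.1], 0, 1], [[1.12, 3.09, 0.11], 0, 1], [[1.1, 3.5, 0.12], 0, 1], [[1.05, 3.92, 0.14], 0, 1]]
[[[-0.02, 0.42, 0.01], 0, 1], [[-0.07, 0.83, 0.03], 0, 1], [[-0.16, 1.24, 0.04], 0, 1], [[-0.29, 1.64, 0.06], 0, 1], [[-0.45, 2.03, 0.07], 0, 1], [[-0.64, 2.4, 0.08], 0, 1], [[-0.87, 2.75, 0.1], 0, 1], [[-1.12, 3.09, 0.11], 0, 1], [[-1.41, 3.39, 0.12], 0, 1],
[... 211 characters left out ...]
3, 1.55, 0.1], 0, 1], [[-2.84, 1.64, 0.11], 0, 1], [[-3.26, 1.7, 0.12], 0, 1], [[-3.68, 1.71, 0.14], 0, 1]]
[[[-0.42, 0.05, 0.01], 0, 1], [[-0.83, 0.07, 0.03], 0, 1], [[-1.25, 0.05, 0.04], 0, 1], [[-1.67, 0.0, 0.06], 0, 1], [[-2.08, -0.09, 0.07], 0, 1], [[-2.48, -0.22, 0.08], 0, 1], [[-2.86, -0.38, 0.1], 0, 1], [[-3.23, -0.57, 0.11], 0, 1], [[-3.59, -0.8, 0.12], 0, 1], [[-3.92, -1.05, 0.14], 0, 1]]
[[[-0.35, -0.22, 0.01], 0, 1], [[-0.69, -0.48, 0.03], 0, 1], [[-0.99, -0.76, 0.04], 0, 1], [[-1.28, -1.07, 0.06], 0, 1], [[-1.53, -1.4, 0.07], 0, 1], [[-1.76, -1.76, 0.08], 0, 1], [[-1.95, -2.13, 0.1], 0, 1], [[-2.11, -2.52, 0.11], 0, 1], [[-2.24, -2.91, 0.12], 0, 1], [[-2.33, -3.32, 0.14], 0, 1]]
```

>>> {"method": "apply_moves", "body": {
  "commands": [
    [[0.33,-0.25,0.01],0,1],
    [[0.69,-0.48,0.03],0,1],
    [[1.06,-0.67,0.04],0,1],
    [[1.44,-0.83,0.06],0,1],
    [[1.84,-0.96,0.07],0,1],
    [[2.25,-1.05,0.08],0,1],
    [[2.67,-1.1,0.1],0,1],
    [[3.09,-1.12,0.11],0,1],
    [[3.5,-1.1,0.12],0,1],
    [[3.92,-1.05,0.14],0,1]
  ]
}}

```text
clock: 13.48
tool_pos: [0.5367, -0.4632, 0.2187]
orientation: [179.9, -0.0, -90.0]
force: [-6.0, 0.2, 3.4]
opening: 0.0195
gripper_force: 30.0
```

>>> {"method": "apply_moves", "body": {
  "commands": [
    [[0.41,0.09,0.01],0,1],
    [[0.81,0.22,0.03],0,1],
    [[1.2,0.38,0.04],0,1],
    [[1.57,0.57,0.06],0,1],
    [[1.92,0.8,0.07],0,1],
    [[2.25,1.05,0.08],0,1],
    [[2.56,1.33,0.1],0,1],
    [[2.84,1.64,0.11],0,1]
  ]
}}

```text
clock: 14.15
tool_pos: [0.5654, -0.4476, 0.2198]
orientation: [179.9, -0.1, -90.0]
force: [-5.6, -3.6, 3.2]
opening: 0.0195
gripper_force: 30.0
```

>>> {"method": "apply_moves", "body": {
  "commands": [
    [[0.25,0.33,0.01],0,1],
    [[0.48,0.69,0.03],0,1],
    [[0.67,1.06,0.04],0,1],
    [[0.83,1.44,0.06],0,1],
    [[0.96,1.84,0.07],0,1],
    [[1.05,2.25,0.08],0,1],
    [[1.1,2.67,0.1],0,1],
    [[1.12,3.09,0.11],0,1]
  ]
}}

```text
clock: 14.82
tool_pos: [0.5776, -0.4171, 0.221]
orientation: [-180.0, -0.1, -90.0]
force: [-1.1, -5.4, 1.4]
opening: 0.0195
gripper_force: 30.0
```

5.4 N tangential force: the buffer isn't touching yet.

>>> {"method": "apply_moves", "body": {
  "commands": [
    [[-0.02,0.42,0.01],0,1],
    [[-0.07,0.83,0.03],0,1],
    [[-0.16,1.24,0.04],0,1],
    [[-0.29,1.64,0.06],0,1],
    [[-0.45,2.03,0.07],0,1],
    [[-0.64,2.4,0.08],0,1],
    [[-0.87,2.75,0.1],0,1],
    [[-1.12,3.09,0.11],0,1]
  ]
}}

```text
clock: 15.48
tool_pos: [0.5676, -0.386, 0.2221]
orientation: [-179.8, -0.1, -90.0]
force: [3.4, -6.6, -0.2]
opening: 0.0195
gripper_force: 30.0
```

>>> {"method": "apply_moves", "body": {
  "commands": [
    [[-0.28,0.31,0.01],0,1],
    [[-0.59,0.59,0.03],0,1],
    [[-0.92,0.85,0.04],0,1],
    [[-1.28,1.07,0.06],0,1],
    [[-1.65,1.26,0.07],0,1],
    [[-2.04,1.43,0.08],0,1],
    [[-2.43,1.55,0.1],0,1],
    [[-2.84,1.64,0.11],0,1]
  ]
}}

```text
clock: 16.15
tool_pos: [0.5432, -0.3696, 0.2234]
orientation: [-179.4, -0.2, -90.0]
force: [14.5, -6.8, -6.2]
opening: 0.0194
gripper_force: 30.0
```

Tangential force is about 15 N, so the buffer is squeezed about 0.6 mm. I'll hold there, then back off 100°.

>>> {"method": "apply_moves", "body": {
  "commands": [
    [[0,0,0],0,1],
    [[0,0,0],0,1],
    [[0,0,0],0,1]
  ]
}}

```text
clock: 16.4
tool_pos: [0.5436, -0.3696, 0.2233]
orientation: [-179.4, -0.2, -90.0]
force: [15.6, -7.1, -6.5]
opening: 0.0197
gripper_force: 30.0
```

```bash
python3 arc.py 80 -5 20
```

```text
16.4 [ 0.5436 -0.3696  0.2233] [15.6 -7.1 -6.5] 0.0197
[[[0.41, -0.09, -0.01], 0, 1], [[0.81, -0.22, -0.03], 0, 1], [[1.2, -0.38, -0.04], 0, 1], [[1.57, -0.57, -0.06], 0, 1], [[1.92, -0.8, -0.07], 0, 1], [[2.25, -1.05, -0.08], 0, 1], [[2.56, -1.33, -0.1], 0, 1], [[2.84, -1.64, -0.11], 0, 1], [[3.1, -1.97, -0.12], 0, 1], [[3.32, -2.33, -0.14], 0, 1], [[3.52, -2.7, -0.15], 0, 1], [[3.68, -3.09, -0.17], 0, 1], [[3.8, -3.48, -0.18], 0, 1], [[3.89, -3.89, -0.19], 0, 1], [[3.95, -4.31, -0.21], 0, 1], [[3.97, -4.73, -0.22], 0, 1], [[3.95, -5.15, -0.24], 0, 1], [[3.89, -5.56, -0.25], 0, 1], [[3.8, -5.97, -0.26], 0, 1], [[3.68, -6.37, -0.28], 0, 1]]
```

>>> {"method": "apply_moves", "body": {
  "commands": [
    [[0.41,-0.09,-0.01],0,1],
    [[0.81,-0.22,-0.03],0,1],
    [[1.2,-0.38,-0.04],0,1],
    [[1.57,-0.57,-0.06],0,1],
    [[1.92,-0.8,-0.07],0,1],
    [[2.25,-1.05,-0.08],0,1],
    [[2.56,-1.33,-0.1],0,1],
    [[2.84,-1.64,-0.11],0,1],
    [[3.1,-1.97,-0.12],0,1],
    [[3.32,-2.33,-0.14],0,1],
    [[3.52,-2.7,-0.15],0,1],
    [[3.68,-3.09,-0.17],0,1],
    [[3.8,-3.48,-0.18],0,1],
    [[3.89,-3.89,-0.19],0,1],
    [[3.95,-4.31,-0.21],0,1],
    [[3.97,-4.73,-0.22],0,1],
    [[3.95,-5.15,-0.24],0,1],
    [[3.89,-5.56,-0.25],0,1],
    [[3.8,-5.97,-0.26],0,1],
    [[3.68,-6.37,-0.28],0,1]
  ]
}}

```text
clock: 18.07
tool_pos: [0.5753, -0.4311, 0.2204]
orientation: [-180.0, 0.1, -90.0]
force: [-0.8, 4.8, 5.6]
opening: 0.0193
gripper_force: 30.0
```

>>> {"method": "apply_moves", "body": {
  "commands": [
    [[0,0,0],0,1],
    [[0,0,0],0,1],
    [[0,0,0],0,1],
    [[0,0,0],0,1],
    [[0,0,0],0,0],
    [[0,0,0],0,0],
    [[0,0,0],0,0],
    [[0,0,0],0,0],
    [[0,0,0],0,0]
  ]
}}

```text
clock: 18.82
tool_pos: [0.575, -0.4318, 0.2195]
orientation: [180.0, 0.0, -90.0]
force: [-0.2, 0.3, 0.3]
opening: 0.0474
gripper_force: 0.0
```

>>> {"method": "apply_moves", "body": {
  "commands": [
    [[0,0,1],0,0],
    [[0,0,3],0,0],
    [[0,0,6],0,0],
    [[-1,0.5,9],0.1,0],
    [[-4,2.5,9],0.22,0],
    [[-7,4.5,9],0.34,0],
    [[-10,6.3,9],0.46,0],
    [[-13,8.1,9],0.58,0],
    [[-14.9,9.3,9],0.7,0],
    [[-14.9,9.3,6],0.82,0],
    [[-14.9,9.3,3],0.925,0],
    [[-14.9,9.3,-1],0.925,0],
    [[-14.9,9.3,-4],0.925,0],
    [[-14.9,9.3,-6],0.925,0],
    [[-14.9,9.3,-6],0.925,0],
    [[-14.9,9.3,-6],0.925,0]
  ]
}}

```text
clock: 20.15
tool_pos: [0.426, -0.339, 0.1603]
orientation: [180.0, 0.1, -37.0]
force: [0.8, -0.7, 1.8]
opening: 0.0876
gripper_force: 0.0
```

```bash
python3 - <<'E'
from h import *
np.set_printoptions(precision=4,suppress=True)
P={n:ctrl.snapshot(n) for n in("side","top","wrist")}
for n in P:
    for r in ctrl.spot_point(P[n],"tray_knob")[:1]: print(n,r["at"],r["score"],atz(P[n],r["at"],.083))
o=ctrl.get_obs();print(o["tool_pos"],o["orientation"],o["joint_pos"],o["opening"])
a=cv2.resize(P["side"]["img"][130:280,290:430,::-1],(350,375),interpolation=cv2.INTER_CUBIC)
cv2.imwrite("pics/c7.png",cv2.hconcat([a,cv2.resize(P["wrist"]["img"][:,70:570,::-1],(391,375))]))
E
```

```text
side [359.1, 225.3] 0.59 [ 0.4245 -0.3249  0.083 ]
top [411.0, 273.4] 0.62 [ 0.431  -0.3367  0.083 ]
wrist [324.5, 241.8] 0.83 [ 0.4279 -0.3393  0.083 ]
[ 0.4268 -0.3391  0.1615] [-179.9611   -0.1379  -36.9995] [-17.8623  10.3263 -19.6868   0.0098 -59.8439  70.858 ] 0.08759944924790161
```

View pics/c7.png

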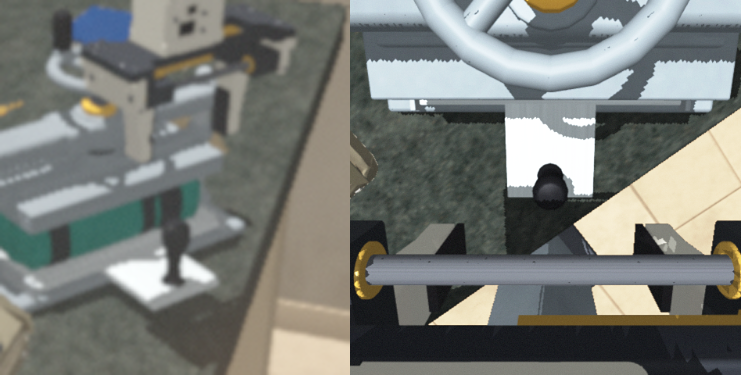

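The wrist view shows the tray knob at (550,185), centred between the open fingers and clear of the crosshead. I'll go down and grip it.

>>> {"method": "apply_moves", "body": {
  "commands": [
    [[0,0,-3],0,0],
    [[0,0,-6],0,0],
    [[0,0,-8],0,0],
    [[0,0,-9.1],0,0],
    [[0,0,-9.1],0,1],
    [[0,0,-9.1],0,1],
    [[0,0,-9.1],0,1],
    [[0,0,-9.1],0,1],
    [[0,0,-9.1],0,1],
    [[0,0,-9.1],0,1],
    [[0,0,-9.1],0,1],
    [[0,0,-9.1],0,1],
    [[0,0,-9.1],0,1],
    [[0,0,-9.1],0,1],
    [[0,0,-9.1],0,1],
    [[0,0,-9.1],0,1]
  ]
}}

```text
clock: 21.78
tool_pos: [0.4259, -0.339, 0.069]
orientation: [180.0, 0.0, -37.0]
force: [-1.8, -1.9, 1.2]
opening: 0.0255
gripper_force: 30.0
```

>>> {"method": "apply_moves", "body": {
  "commands": [
    [[-0.1,0.08,0],0,1],
    [[-0.3,0.23,0],0,1],
    [[-0.6,0.45,0],0,1],
    [[-1.0,0.75,0],0,1],
    [[-1.5,1.13,0],0,1],
    [[-2.0,1.51,0],0,1],
    [[-2.5,1.88,0],0,1],
    [[-3.0,2.26,0],0,1],
    [[-3.5,2.64,0],0,1],
    [[-4.0,3.02,0],0,1],
    [[-4.5,3.39,0],0,1],
    [[-5.0,3.77,0],0,1],
    [[-5.5,4.15,0],0,1],
    [[-6.0,4.52,0],0,1],
    [[-6.5,4.9,0],0,1],
    [[-7.0,5.28,0],0,1],
    [[-7.4,5.58,0],0,1],
    [[-7.8,5.88,0],0,1],
    [[-8.1,6.1,0],0,1],
    [[-8.2,6.18,0],0,1]
  ]
}}

```text
clock: 23.45
tool_pos: [0.3436, -0.2767, 0.069]
orientation: [-180.0, 0.0, -37.0]
force: [0.1, -4.4, -2.3]
opening: 0.0251
gripper_force: 30.0
```

>>> {"method": "apply_moves", "body": {
  "commands": [
    [[-0.05,0.04,0],0,1],
    [[-0.05,0.04,0],0,1],
    [[-0.05,0.04,0],0,0],
    [[-0.05,0.04,0],0,0],
    [[-0.05,0.04,0],0,0],
    [[-0.05,0.04,0],0,0],
    [[-0.05,0.04,0],0,0],
    [[-0.05,0.04,0],0,0],
    [[-0.05,0.04,0],0,0],
    [[-0.05,0.04,2],0,0],
    [[-0.05,0.04,5],0,0],
    [[-0.05,0.04,8],0,0],
    [[-0.05,0.04,11],0,0],
    [[-0.05,0.04,14],0,0],
    [[-0.05,0.04,14],0,0],
    [[-0.05,0.04,14],0,0]
  ]
}}

```text
clock: 24.78
tool_pos: [0.3446, -0.2769, 0.2107]
orientation: [-179.9, -0.2, -37.0]
force: [-0.9, 0.1, -0.8]
opening: 0.0876
gripper_force: 0.0
```

```bash
python3 - <<'E'
from h import *
np.set_printoptions(precision=4,suppress=True)
P={n:ctrl.snapshot(n) for n in("side","top","wrist")}
for t,z in(("tray_knob",.083),("parcel",.028),("wheel_hub",.2245)):
  for n in P:
    for r in ctrl.spot_point(P[n],t)[:1]: print(t,n,r["at"],round(r["score"],2),atz(P[n],r["at"],z))
a=cv2.resize(P["side"]["img"][110:300,250:440,::-1],(400,400),interpolation=cv2.INTER_CUBIC)
cv2.imwrite("pics/c8.png",cv2.hconcat([a,cv2.resize(P["wrist"]["img"][:,80:560,::-1],(400,400))]))
E
```

```text
tray_knob side [389.2, 241.8] 0.93 [ 0.3413 -0.274   0.083 ]
tray_knob top [393.3, 315.8] 0.92 [ 0.3399 -0.2722  0.083 ]
tray_knob wrist [326.5, 223.4] 0.63 [ 0.3434 -0.2777  0.083 ]
parcel side [351.1, 237.1] 0.59 [ 0.4485 -0.353   0.028 ]
parcel wrist [328.0, 48.2] 0.84 [ 0.4445 -0.3555  0.028 ]
wheel_hub side [329.9, 152.3] 0.84 [ 0.5278 -0.4112  0.2245]
```

View pics/c8.png

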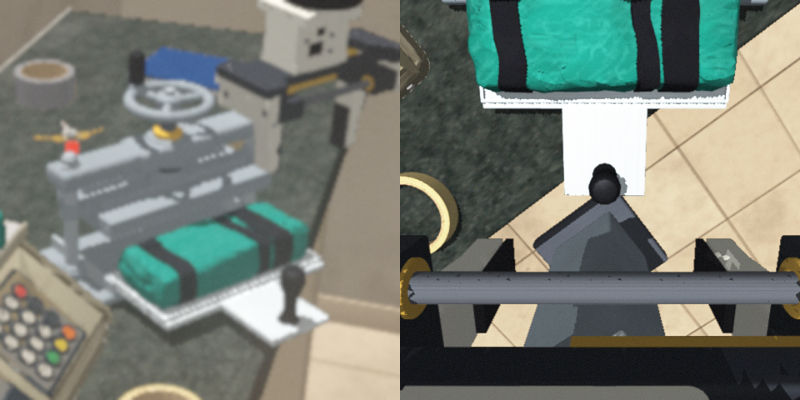

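The tray is out and the parcel lies flat on it between the lips at about (215,250). The knob has been released and the bystanders haven't moved. Handing in.

```bash
python3 -c "
from plant import ctrl
print(ctrl.close_job())"
```

```text
the job is handed in; nothing more can be done
None
```

I wound the press up until the buffer bore on the crosshead (about 15 N, an estimated 0.6 mm squeeze), backed it off about 100°, drew the tray out about 103 mm with the parcel flat on it, let go and handed the job in; no verdict was shown.

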